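Fasten the draw latch of a tool case

TASK

The green tool case on the bench is standing shut but not fastened. Tip the latch's wire loop forward so that its end bar drops over and behind the brass keeper on the far half of the case, then push the red lever back and down, over centre, until it lies flat and stays there with the case drawn tight. Leave the jar, beaker, screwdriver and spanner where they are.

Things in the scene. Friction and masses are not known exactly. Their poses are not given: they have to be found in the camera images.
- case: Green steel tool case standing on its spine, fixed: 160 mm thick (x), 300 mm long (y), top face 160 mm above the bench. Origin: centre of its underside. +x runs level across it from the lever side to the keeper side (roughly away from the robot), z up. The latch lies along x in the middle (y 0) of the otherwise bare top face. Near half x -80 to +13 mm, far half +17 to +80 mm.
- latch_pivot (a point): Axis of the red lever, on the near half at case x -10 mm, y 0, 16 mm above the top face. Axes as the case's. Fixed to the case.
- lever_tip (a point): Free end of the red lever, middle of its outer face (the face that is uppermost when the lever lies flat). The lever is a bar 24 mm wide and 5 mm thick, its end 70 mm from the pivot. It carries the loop's hinge pin 20 mm from the pivot, at 20 degrees below the line of the lever when that lies flat.
- lever (a joint): Lever angle, rad: 0 = flat, closed, pointing to case -x, upper face 18.5 mm above the top face; 1.57 = upright; more leans towards the keeper (stop at 2.5). Starts at 1.95 to 2.35. Friction holds it where it is left. Once hooked, the loop resists from about 1.4 down: some 1 to 3 N near the tip closes it; at about 0.5 it goes over centre, snaps flat and stays.
- loop_bar (a point): Centre of the end bar of the wire loop (wire 5 mm thick, loop 43 mm wide, bar 76 mm from its hinge pin). The loop straddles the lever and swings past it freely. At the start it leans back, bar up and to -x, 10 to 50 degrees off upright, against a stop. It is loose: pushed a bit past upright towards +x it falls by itself and, from any start of the lever, drops behind the keeper's lip.
- loop (a joint): Angle of the loop on the lever in rad. The loop's elevation above the case's +x direction is (loop minus lever): 1.57 = upright, larger = leaning back to -x, about -0.3 = lying down over the keeper. Stop at loop = 4.35.
- keeper_seat (a point): Where the centre of the loop's bar lies when hooked: at the foot of the brass keeper, on its far side, 4.5 mm above the top face, 55 to 61 mm to +x of latch_pivot. Axes as the case's. The keeper is a brass tongue 26 mm wide, 10 mm high, leaning 35 degrees towards +x; the bar passes over its lip from above and catches under it when drawn to -x.
- far_half (a joint): Opening angle of the far half about its bottom hinge, rad: about 0.036 = pushed off by the spring seal (6 mm gap at the top), smaller = drawn tight, about 0.018 when latched (readings are noisy: average). Stiff: some 4 N per mm at the top.
- jar_mid (a point): Middle of an amber screw jar, 64 mm across, 85 mm high, standing on the bench beside the case (its +y side).
- beaker_mid (a point): Middle of a yellow beaker, 68 mm across, 85 mm high, standing on the bench beside the case (its -y side).
- driver_grip (a point): Handle of an orange screwdriver lying on the bench before the case.
- spanner_grip (a point): Handle of a steel spanner lying on the bench behind the case.

How it is judged:
On the way, in this order (a step that is already met when the one before it is completed fails the run):
1. the loop's bar lies down behind the keeper while the lever is still up (x of loop_bar in the frame of keeper_seat between -0.005 and 0.032 m and z of loop_bar in the frame of keeper_seat below 0.005 m and value of joint lever above 0.8 rad), for 0.2 s.
2. the lever is flat with the loop hooked and the case drawn tight (value of joint lever below 0.12 rad and value of joint far_half below 0.024 rad and distance between loop_bar and keeper_seat below 0.007 m), for 0.2 s.
At the end, for the whole second after the job is handed in: The lever lies flat (within 0.12 rad) and at rest by itself, the loop's bar is hooked in the keeper (within 7 mm of its seat) and the far half is drawn in (below 0.024 rad) (all of step 2 and velocity of joint lever between -0.1 and 0.1 rad/s); the robot touches nothing.
It fails at once if the jar, beaker, screwdriver or spanner was moved more than 30 mm (distance of any of jar_mid, beaker_mid, driver_grip, spanner_grip from where it was at the start of the episode above 0.03 m).
It also fails if it takes over 48 s, if anything falls off the work surface, if the arm or the gripper's body presses on something with over 40 N, if the wrist force passes 120 N, or if a joint passes its speed limit or range.

ROBOT

A 6-joint arm with a two-finger parallel gripper is mounted at the origin on the work surface. World frame = base frame: x ahead of the robot, y to its left, z up, the work surface at z = 0. Lengths are in m, angles in rad, forces in N, time in s.
With the tool pointing down it reaches from about 0.325 to 0.875 m from the base axis. Payload 4.4 kg.
Tool frame: the origin (TCP) lies on the centre line of the jaws, within the pads' length; the fingertips stand 8 mm ahead of it and the grasp point (between the pads) lies 11 mm behind it; y points along the fingers, z is the direction in which the jaws open and shut, and the axes are right-handed (so a half turn about y gives the same grasp; the last joint's range is limited). The gripper opens to 85 mm and grips with 20 to 120 N. Pads are 22 mm wide; open, the fingers measure 114 mm over their backs; the gripper's body (76 mm by 85 mm) begins 54 mm behind the grasp point. The pads swing forward as they close: fully open they stand 13 mm farther back than shut.
Start: joints at [-1.3, 0.207, 1.542, -0, 1.393, -0.15], TCP at [0.235, -0.525, 0.239] pointing down, gripper open.
Joint ranges: [-2.73, 2.73], [-0.86, 2.22], [0.23, 2.46], [-1.11, 4.25], [0.08, 2.63], [-2.82, 2.82]. Speed limits (rad/s): [2.79, 2.79, 3.14, 3.14, 3.14, 3.14].

INTERFACE

Orientations are given as a unit quaternion [w, x, y, z].
In Python, from workcell import arm gives the robot as it stands.
- The arm moves only by the tool drive_tool, never from a script. Its arguments are lists of equal length, an entry for each row: "dp": the shift along the tool's x, y, z in units of 60 mm (1.0 is 60 mm), a list of three; "roll": the turn about the tool's y in units of 10 degrees (1.0 is 10 degrees). A call has 1 to 5 rows; each row is the pose to reach, as a shift and turn from the pose commanded when the call began, along the tool's axes at that moment; what a row does not reach only later rows make up. A row lasts 1/8 s, in which the tool goes at most 62.5 mm and 10.7 degrees, less where a joint would pass 70% of its speed; a pose out of reach is approached as far as the arm can. A call with a gripper value outside its range is refused whole. "grip" is the opening, from 0 (shut) to 1 (fully open), set as the call begins (left out, the last holds). The fingers move at their own pace and stop on an object; "force" is the grip in N (left out, the last holds). Time passes only in rows, so rows that repeat a pose let the fingers close. It gives the time, the measured TCP pose, the force and the opening at its end, in the units of the state.
- arm.state(): the state, without advancing time (a new reading comes with each control period).
- arm.snapshot(name): name is "side" or "top"; returns the picture (420x560x3 uint8, red, green, blue); there is no depth.
- arm.calibration(name): a dict with "K" (3x3 intrinsics, pixels), "D" ([k1, k2, p1, p2, k3] as OpenCV has them; the pictures are not rectified), "view" (4x4, takes a point from world to camera coordinates). Camera axes: x right, y up, looking along -z (the intrinsics and any distortion apply to the point x, -y, -z); pixel columns grow to the right and rows downward; lengths in m; the calibration is good to about 2 mm. A picture is of the moment at which its call begins. calibration takes no time and is no camera call.
- arm.close_job(): hands the job in, once; it reports no verdict.
Trained networks look in the newest picture that a camera, given by its name, has taken for a name from the list of things; names that differ only in an ending like _2 or _b are one class to them, and where a whole thing is asked for, a point or a joint stands for the part that bears it (a point fixed in the world has none). Each returns a list of dicts, best first, with "conf" (0 to 1); they miss things now and then, are a little off and sometimes report something else, mostly with a low value. They report only what shows in the picture. A call takes as long as a camera call.
- arm.boxes_of(camera, thing): "rect" ([left, top, width, height] in pixels, round what is visible of it).
The state is a dict: "t": time; "q": joint angles; "qd": joint speeds; "joint_torque": joint torques, N m; "tcp_pos": TCP position; "ee_rot": TCP orientation; "ft_force": force on the tool from outside, world axes, zero at the start; "moment": the same for the moment, N m; "finger_gap": opening from 0.0 (shut) to 1.0 (fully open).
Only numpy, scipy, OpenCV 4.12 (cv2) and the standard library are available. Lean on these libraries where they do the work, as an engineer would, in place of code of your own. Each camera call takes 0.05 s, during which the arm holds its last target.

## Working session

There is one attempt and no reset: what is moved stays moved. The work goes in short steps, Python scripts to look and compute and a tool call to move; the robot and the scene stay as the last step left them, time stands still between calls to the robot, and variables do not carry over. Pictures are saved under pics/ and viewed, and the job is handed in when it is done.

Besides the shell and the picture viewer there is one more tool, called as name(argument=value, ...), one argument or row to a line, values as JSON. drive_tool: Moves the arm, as the interface text tells. Its arguments: {"type":"object","properties":{"dp":{"type":"array"},"roll":{"type":"array"},"grip":{"type":"number"},"force":{"type":"number"}},"required":["dp","roll"]}

```bash
mkdir -p pics; ls; python3 - <<'E'
from workcell import arm
import cv2
s=arm.state();print(s['t'],s['tcp_pos'],s['ee_rot'],s['finger_gap'])
for n in('side','top'):
    cv2.imwrite(f'pics/{n}0.png',arm.snapshot(n)[:,:,::-1])
    for t in ('lever','loop','loop_bar','keeper_seat','lever_tip','case','latch_pivot'):
        try: print(n,t,[(b['rect'],round(b['conf'],2)) for b in arm.boxes_of(n,t)][:3])
        except Exception as e: print(n,t,e)
    c=arm.calibration(n);print(c)
E
```

```text
pics
0.0 [ 0.23518077 -0.52387453  0.23809282] [ 0.14797023 -0.14806834  0.69227552 -0.69060494] 0.999674286597615
side lever [([235.2, 142.1, 44.5, 38.0], 0.74), ([237.1, 149.3, 31.7, 27.0], 0.48)]
side loop []
side loop_bar [([235.8, 145.7, 34.5, 31.6], 0.72)]
side keeper_seat [([238.9, 136.6, 104.3, 134.9], 0.88)]
side lever_tip [([235.9, 144.8, 44.2, 35.6], 0.87)]
side case [([199.5, 137.3, 148.3, 155.6], 0.81), ([233.6, 142.4, 51.5, 37.7], 0.55)]
side latch_pivot [([197.4, 137.7, 152.1, 152.1], 0.75)]
{'K': array([[462.47153411,   0.        , 283.60754245],
       [  0.        , 462.47153411, 201.55812402],
       [  0.        ,   0.        ,   1.        ]]), 'D': array([-0.10086495,  0.        ,  0.        ,  0.        ,  0.        ]), 'view': array([[ 0.98982067, -0.14190977,  0.01080093, -0.5803102 ],
       [ 0.08597318,  0.65668896,  0.7492451 , -0.20000819],
       [-0.11341806, -0.7406897 ,  0.66220474, -0.90594124],
       [ 0.        ,  0.        ,  0.        ,  1.        ]])}
top lever [([248.4, 215.5, 34.4, 46.4], 0.82), ([178.5, 172.7, 162.4, 129.6], 0.28)]
top loop [([255.8, 231.8, 21.8, 28.9], 0.51)]
top loop_bar [([251.5, 234.2, 25.9, 23.8], 0.55)]
top keeper_seat [([178.9, 171.2, 137.3, 84.8], 0.89), ([245.2, 213.2, 35.5, 42.4], 0.32)]
top lever_tip [([246.8, 211.2, 34.3, 47.8], 0.83)]
top case [([179.3, 171.0, 163.5, 135.1], 0.59)]
top latch_pivot [([177.0, 174.7, 165.3, 129.7], 0.55)]
{'K': array([[407.89763929,   0.        , 285.32802543],
       [  0.        , 407.89763929, 216.02136028],
       [  0.        ,   0.        ,   1.        ]]), 'D': array([0.00763534, 0.        , 0.        , 0.        , 0.        ]), 'view': array([[ 0.04184911, -0.99911745,  0.0036028 ,  0.0349501 ],
       [ 0.97533865,  0.04163471,  0.21675119, -0.62933864],
       [-0.2167099 , -0.0055569 ,  0.97622023, -0.88411103],
       [ 0.        ,  0.        ,  0.        ,  1.        ]])}
```

```bash
python3 - <<'E'
import cv2
a=cv2.imread('pics/side0.png');b=cv2.imread('pics/top0.png')
cv2.imwrite('pics/sidecrop.png',cv2.resize(a[110:310,180:380],None,fx=3,fy=3,interpolation=cv2.INTER_CUBIC))
cv2.imwrite('pics/topcrop.png',cv2.resize(b[150:320,160:360],None,fx=3.5,fy=3.5,interpolation=cv2.INTER_CUBIC))
E
```

```text
(no output)
```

View pics/side0.png

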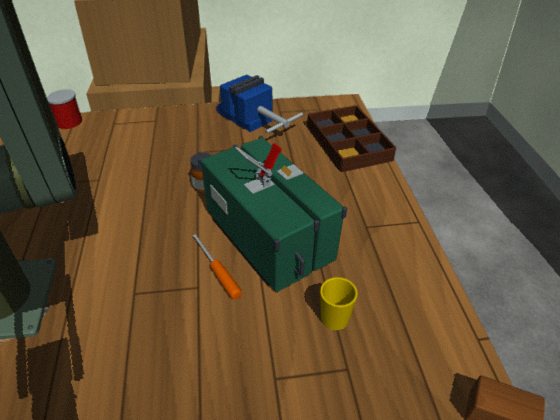

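View pics/top0.png

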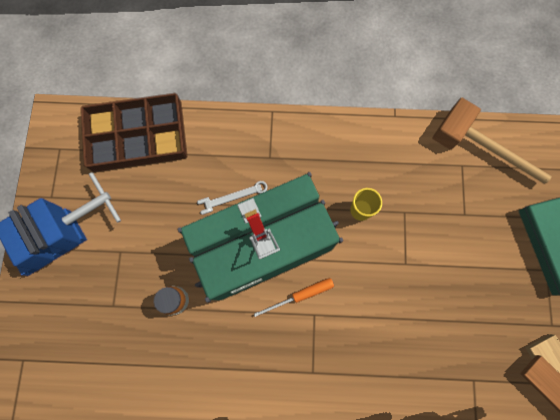

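```bash
sleep 1
```

```text
(no output)
```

View pics/sidecrop.png

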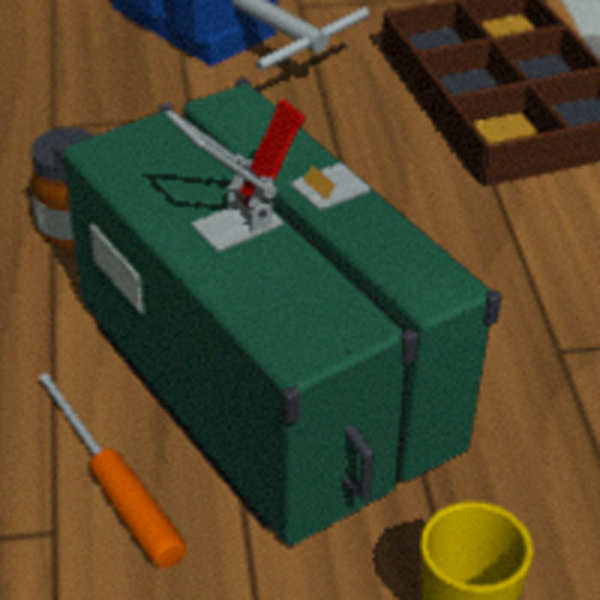

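View pics/topcrop.png

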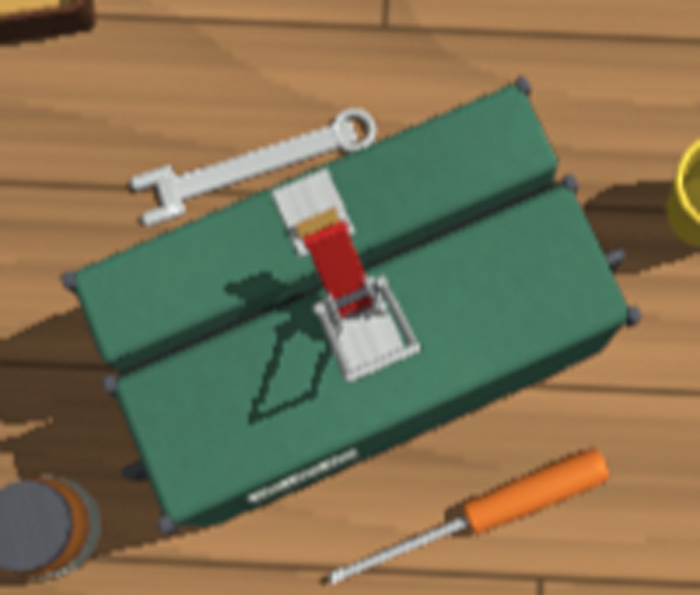

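```bash
cat > h.py <<'E'
import numpy as np,cv2
from workcell import arm
from scipy.optimize import least_squares
C={n:arm.calibration(n) for n in('side','top')}
F=np.diag([1,-1,-1.])
def proj(n,P):
    c=C[n];V=F@c['view'][:3]
    P=np.atleast_2d(P);p,_=cv2.projectPoints(P.astype(float),cv2.Rodrigues(V[:,:3])[0],V[:,3],c['K'],c['D']);return p[:,0]
def c2w(po,P):
    x,y,a=po[:3];R=np.array([[np.cos(a),-np.sin(a),0],[np.sin(a),np.cos(a),0],[0,0,1]])
    return np.atleast_2d(P)@R.T+[x,y,0]
def lat(lev,loop):  # case-frame points: tip mid outer, bar centre
    piv=np.array([-.010,0,.176])
    d=lambda t:np.array([-np.cos(t),0,np.sin(t)])
    n=np.array([np.sin(lev),0,np.cos(lev)])
    tip=piv+.07*d(lev)+.0025*n
    pin=piv+.02*d(lev-np.deg2rad(20))
    e=loop-lev
    return tip,pin+.076*np.array([np.cos(e),0,np.sin(e)]),pin
E
cat > fit.py <<'E'
from h import *
T=np.array([[165,523],[632,316],[523,85],[68,280]])/3.5+[160,150]
S=np.array([[66,150],[290,390],[492,295],[240,85]])/3+[180,110]
P=np.array([[-80,150,160],[-80,-150,160],[85,-150,160],[85,150,160]])/1e3
f=lambda p:np.r_[(proj('top',c2w(p,P))-T).ravel(),(proj('side',c2w(p,P))-S).ravel()]
r=least_squares(f,[.6,.07,.3]);p=r.x;print(p,np.round(r.fun.reshape(2,4,2),1))
bT=np.array([383,362])/3.5+[160,150]; tT=np.array([325,230])/3.5+[160,150]
bS=np.array([170,112])/3+[180,110]; tS=np.array([291,107])/3+[180,110]
print(proj('top',c2w(p,[-.01,0,.176])),proj('side',c2w(p,[-.01,0,.176])))
def g(q):
    tip,bar,_=lat(*q); tip=tip
    return np.r_[proj('top',c2w(p,bar))[0]-bT,proj('top',c2w(p,tip))[0]-tT,proj('side',c2w(p,tip))[0]-tS, proj('side',c2w(p,bar+[0,.0215,0]))[0]-bS]
r=least_squares(g,[2.1,3.9]);print(r.x,np.round(r.fun,1))
for n,v in zip(('tip','bar','pin'),lat(*r.x)):print(n,v,c2w(p,v))
print('e',np.degrees(r.x[1]-r.x[0]))
E
python3 fit.py
```

```text
[0.56427672 0.11025403 0.46352852] [[[ 1.1  1.5]
  [ 1.7  0.3]
  [-0.5 -2.6]
  [-0.5 -2.6]]

 [[-4.2 -1.4]
  [-2.1  1.7]
  [ 1.6 -1.6]
  [ 1.6 -3.2]]]
[[262.38463671 238.12478619]] [[261.8835346  177.18839222]]
[2.08932188 4.33542163] [ 0.3 -0.7  0.3 -0.   0.1  1.2 -1.4 -0.6]
tip [0.02686338 0.         0.23555956] [[0.58830549 0.12226484 0.23555956]]
bar [-0.0541372   0.          0.25503284] [[0.51585205 0.08604891 0.25503284]]
pin [-0.006627    0.          0.19571352] [[0.55834899 0.10729105 0.19571352]]
e 128.69203640803678
```

```bash
cat >> fit.py <<'E'
print('--- free')
def f2(p):
    Q=P.copy();Q[:2,0]=p[3];Q[2:,0]=p[4];Q[:,1]=np.sign(P[:,1])*p[5]
    # anchor: bracket/latch: bar + tip
    tip,bar,_=lat(p[6],p[7])
    return np.r_[(proj('top',c2w(p,Q))-T).ravel(),(proj('side',c2w(p,Q))-S).ravel(),(p[3:6]-[-.079,.083,.149])*300,
     proj('top',c2w(p,bar))[0]-bT,proj('top',c2w(p,tip))[0]-tT,proj('side',c2w(p,tip))[0]-tS, proj('side',c2w(p,bar+[0,.0215,0]))[0]-bS]
r=least_squares(f2,list(p)+[-.08,.083,.15,2.1,4.3]);print(r.x,np.round(r.fun,1))
from scipy.spatial.transform import Rotation as R
s=arm.state();w,x,y,z=s['ee_rot'];M=R.from_quat([x,y,z,w]).as_matrix();print(np.round(M,3))
im=[cv2.imread('pics/top0.png'),cv2.imread('pics/side0.png')]
for i,n in zip(im,('top','side')):
    tip,bar,pin=lat(*r.x[6:8])
    L=[[-.08,.15,.16],[-.08,-.15,.16],[.083,-.15,.16],[.083,.15,.16],[-.01,0,.176],tip,bar+[0,.0215,0],bar-[0,.0215,0],pin,[.047,0,.1645]]
    o=(160,150) if n=='top' else (180,110)
    j=cv2.resize(i[o[1]:o[1]+200,o[0]:o[0]+200],None,fx=3,fy=3,interpolation=cv2.INTER_CUBIC)
    for k,u in enumerate(proj(n,c2w(r.x,np.array(L)))): cv2.circle(j,tuple(int(v) for v in (u-o)*3),3,(255,0,255) if k!=4 else (255,255,0),1)
    cv2.imwrite(f'pics/ov_{n}.png',j)
E
python3 fit.py | sed -n '/free/,$p'
```

```text
--- free
[ 0.56600597  0.11106006  0.46223919 -0.07749082  0.07800108  0.14876382
  2.05559329  4.3182313 ] [ 0.8 -0.9  0.3 -1.3  0.1 -0.3  0.9 -0.8 -2.1 -1.8 -0.5  0.3 -0.9 -0.8
  0.1 -2.3  0.5 -1.5 -0.1  0.3 -0.7  0.3 -0.1  0.1  0.8 -1.2 -0.4]
[[-0.912  0.     0.409]
 [-0.409 -0.    -0.912]
 [-0.    -1.     0.   ]]
```

```bash
python3 -c "
import cv2,numpy as np
cv2.imwrite('pics/ov.png',cv2.resize(np.hstack([cv2.imread('pics/ov_top.png'),cv2.imread('pics/ov_side.png')])[:480],(800,320)))"
```

```text
(no output)
```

View pics/ov_side.png

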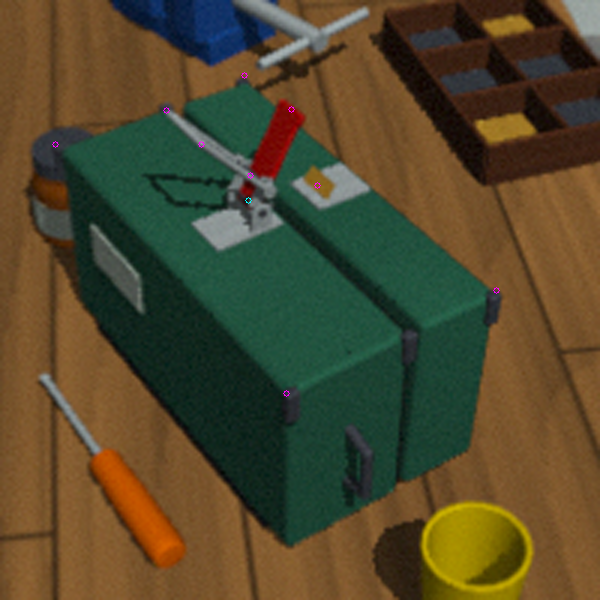

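View pics/ov_top.png

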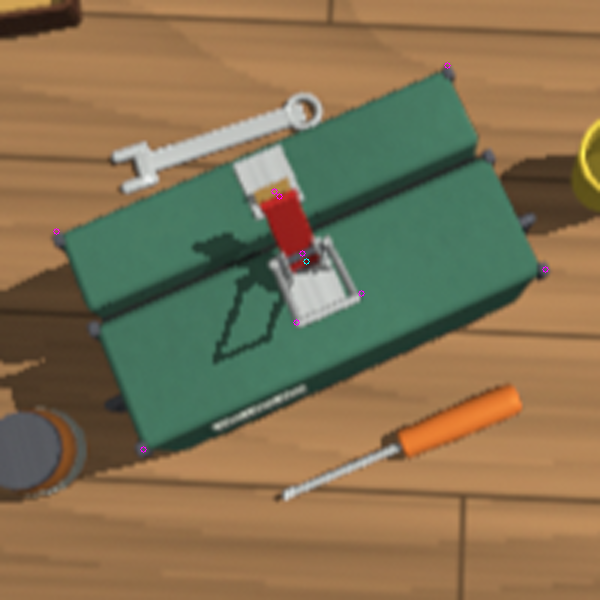

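```bash
cat > go.py <<'E'
import sys
from h import *
from scipy.spatial.transform import Rotation as R
po=[.566,.1111,.4622]
def where():
    s=arm.state();w,x,y,z=s['ee_rot'];M=R.from_quat([x,y,z,w]).as_matrix()
    p=s['tcp_pos'];c=np.array(p)-[po[0],po[1],0];a=po[2]
    cc=[c[0]*np.cos(a)+c[1]*np.sin(a),-c[0]*np.sin(a)+c[1]*np.cos(a),c[2]]
    return s,M,p,cc
s,M,p,cc=where()
print('t',s['t'],'case',np.round(cc,4),'gap',round(s['finger_gap'],3),'F',np.round(s['ft_force'],1),'yawerr',np.degrees(po[2]-np.arctan2(-M[1,0],-M[0,0])))
for a in sys.argv[1:]:
    t=c2w(po,[float(v) for v in a.split(',')])[0]
    print(a,np.round(M.T@(t-p)/.06,3))
E
python3 go.py=
```

drive_tool(
  dp=[
    [0, -1, 0],
    [0, -2, 0],
    [0, -2, 0],
  ],
  roll=[-0.23, -0.23, -0.23],
  grip=0,
)

```text
t: 1.18
tcp_pos: [0.2362, -0.5275, 0.3669]
ee_rot: [-0.162, 0.162, -0.683, 0.693]
ft_force: [0.2, -0.3, -0.7]
finger_gap: 0.378
```

```bash
python3 go.py " -.105,0,.35" " -.105,0,.253"
```

```text
t 1.175 case [-0.5799 -0.4245  0.3669] gap 0.378 F [ 0.2 -0.3 -0.7] yawerr 0.012346272334260864
 -.105,0,.35 [-7.914  0.163 -7.08 ]
 -.105,0,.253 [-7.919  1.779 -7.102]
```

drive_tool(
  dp=[
    [-7.9, 0, -7.1],
    [-7.9, 0, -7.1],
    [-7.9, 0, -7.1],
    [-7.9, 0, -7.1],
    [-7.9, 0, -7.1],
  ],
  roll=[0, 0, 0, 0, 0],
)

```text
t: 1.8
tcp_pos: [0.3504, -0.2319, 0.3583]
ee_rot: [0.162, -0.162, 0.689, -0.688]
ft_force: [1.3, 0.5, 0.3]
finger_gap: -0.002
```

```bash
python3 go.py " -.105,0,.35" " -.105,0,.253"
```

```text
t 1.8 case [-0.3459 -0.2109  0.3583] gap -0.002 F [1.3 0.5 0.3] yawerr 0.0572303160161258
 -.105,0,.35 [-4.011  0.142 -3.518]
 -.105,0,.253 [-4.011  1.758 -3.517]
```

drive_tool(
  dp=[
    [-4, 0, -3.5],
    [-4, 0, -3.5],
    [-4, 0, -3.5],
    [-4, 0, -3.5],
    [-4, 0, -3.5],
  ],
  roll=[0, 0, 0, 0, 0],
)

```text
t: 2.42
tcp_pos: [0.4692, 0.0571, 0.3584]
ee_rot: [-0.162, 0.162, -0.688, 0.688]
ft_force: [1.2, -0.3, 0.8]
finger_gap: 0.001
```

drive_tool(
  dp=[
    [0, 0, 0],
    [0, 0, 0],
  ],
  roll=[0, 0],
)

```text
t: 2.68
tcp_pos: [0.4686, 0.0549, 0.3583]
ee_rot: [-0.161, 0.163, -0.688, 0.688]
ft_force: [0.7, 0.3, 0.5]
finger_gap: -0.002
```

```bash
python3 go.py " -.105,0,.35" " -.105,0,.253"
```

```text
t 2.675 case [-0.1122 -0.0069  0.3583] gap -0.002 F [0.7 0.3 0.5] yawerr -0.031711898201528047
 -.105,0,.35 [-0.12   0.138 -0.114]
 -.105,0,.253 [-0.124  1.755 -0.114]
```

drive_tool(
  dp=[
    [0, 0.9, -0.12],
    [0, 1.75, -0.12],
    [0, 1.75, -0.12],
    [0, 1.75, -0.12],
  ],
  roll=[0, 0, 0, 0],
)

```text
t: 3.18
tcp_pos: [0.4671, 0.0602, 0.2563]
ee_rot: [-0.162, 0.16, -0.688, 0.689]
ft_force: [-0.1, 0.0, 0.2]
finger_gap: -0.001
```

```bash
python3 go.py " -.105,0,.253" "0.002,0,.253"; cat > pic.py <<'E'
import sys
from h import *
k=sys.argv[1]
o=[]
for n,(x,y) in (('top',(180,150)),('side',(190,80))):
    o.append(cv2.resize(arm.snapshot(n)[y:y+150,x:x+130,::-1],None,fx=3,fy=3,interpolation=cv2.INTER_CUBIC))
cv2.imwrite(f'pics/{k}.png',np.hstack(o))
E
python3 pic.py a1
```

```text
t 3.175 case [-0.1113 -0.0015  0.2563] gap -0.001 F [-0.1  0.   0.2] yawerr 0.14174241110635757
 -.105,0,.253 [-0.104  0.055 -0.025]
0.002,0,.253 [-1.887  0.059 -0.029]
```

View pics/a1.png

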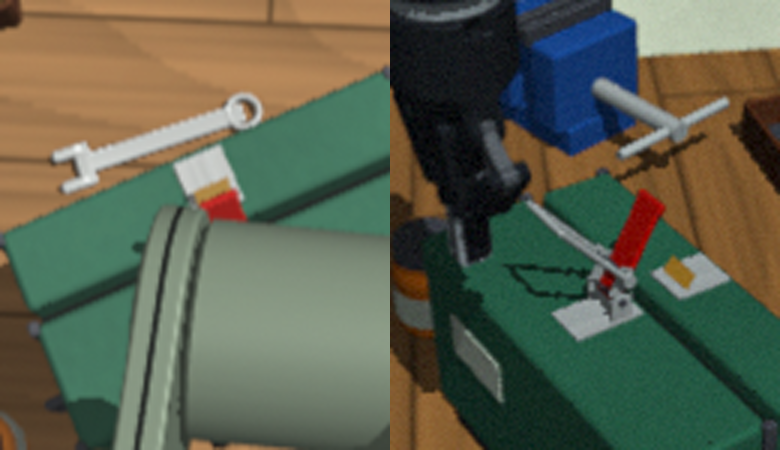

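drive_tool(
  dp=[
    [-0.3, 0.05, 0],
    [-0.6, 0.05, 0],
    [-0.9, 0.05, 0],
    [-1.2, 0.05, 0],
    [-1.5, 0.05, 0],
  ],
  roll=[0, 0, 0, 0, 0],
)

```text
t: 3.9
tcp_pos: [0.5487, 0.1017, 0.2542]
ee_rot: [-0.163, 0.16, -0.688, 0.689]
ft_force: [0.6, -0.7, -0.6]
finger_gap: 0.0
```

```bash
python3 go.py "0.002,0,.253"; python3 pic.py a2
```

```text
t 3.9 case [-0.0197 -0.0008  0.2542] gap 0.0 F [ 0.6 -0.7 -0.6] yawerr 0.027191091301140467
0.002,0,.253 [-0.361  0.021 -0.013]
```

View pics/a2.png

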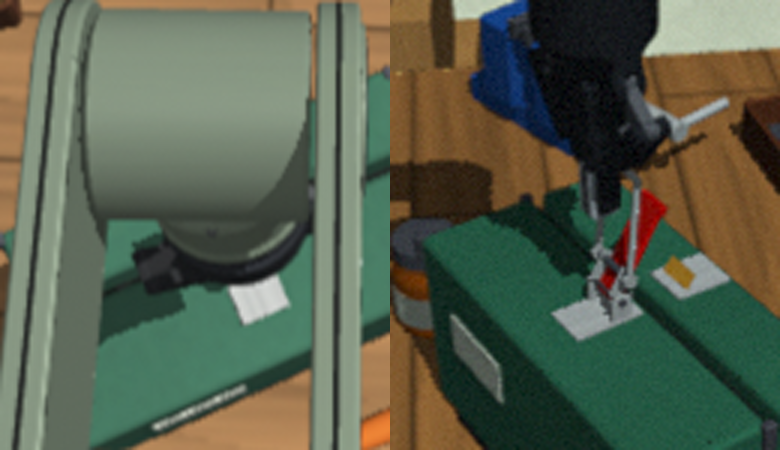

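The loop now stands about upright, with the bar at (635,178) in the crop and the finger behind it. The lever hasn't moved. I'll push on a little further.

drive_tool(
  dp=[
    [-0.2, 0, 0],
    [-0.4, 0, 0],
    [-0.45, 0, 0],
    [-0.45, 0, 0],
  ],
  roll=[0, 0, 0, 0],
)

```text
t: 4.5
tcp_pos: [0.5707, 0.1136, 0.2511]
ee_rot: [0.162, -0.162, 0.688, -0.688]
ft_force: [-0.0, 0.1, 0.1]
finger_gap: -0.001
```

```bash
python3 go.py "0.002,0,.253"; python3 pic.py a3
```

```text
t 4.5 case [5.300e-03 2.000e-04 2.511e-01] gap -0.001 F [-0.   0.1  0.1] yawerr 0.00499954391644474
0.002,0,.253 [ 0.056 -0.031  0.003]
```

View pics/a3.png

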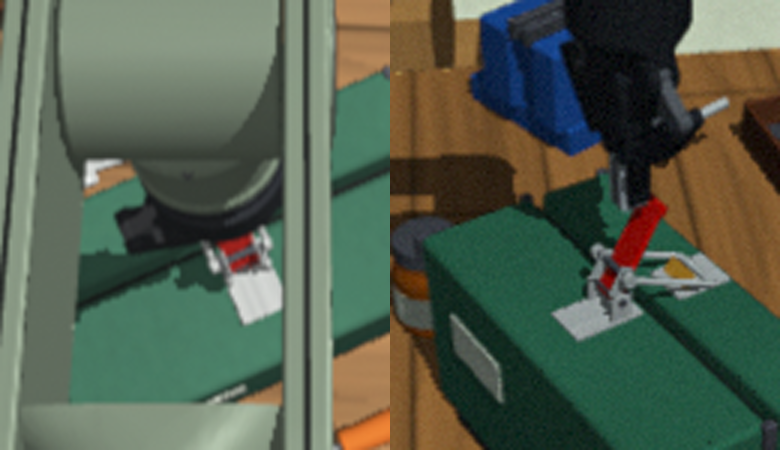

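The loop has dropped over: its bar is beyond the keeper, at about (710,275), and the lever is still up. Next I'll raise the finger over the lever to its far side.

drive_tool(
  dp=[
    [0, -0.6, 0],
    [-0.4, -0.8, 0],
    [-0.9, -0.8, 0],
    [-0.95, -0.4, 0],
    [-0.95, 0.3, 0],
  ],
  roll=[0, 0, 0, 0, 0],
)

```text
t: 5.22
tcp_pos: [0.6235, 0.1392, 0.2349]
ee_rot: [-0.164, 0.16, -0.688, 0.689]
ft_force: [-0.5, 0.2, -0.6]
finger_gap: 0.001
```

drive_tool(
  dp=[
    [0, 0, 0],
    [0, 0, 0],
  ],
  roll=[0, 0],
)

```text
t: 5.48
tcp_pos: [0.6222, 0.1389, 0.2346]
ee_rot: [-0.162, 0.161, -0.688, 0.688]
ft_force: [0.3, -0.3, 1.8]
finger_gap: 0.0
```

```bash
python3 go.py ".036,0,.234" ".0035,0,.244" " -.012,0,.2426" " -.027,0,.237" " -.04,0,.228" " -.05,0,.216"; python3 pic.py a4
```

```text
t 5.475 case [ 6.270e-02 -2.000e-04  2.346e-01] gap 0.0 F [ 0.3 -0.3  1.8] yawerr 0.026083632181853573
.036,0,.234 [ 0.446  0.01  -0.003]
.0035,0,.244 [ 0.987 -0.157 -0.002]
 -.012,0,.2426 [ 1.245 -0.134 -0.002]
 -.027,0,.237 [ 1.495 -0.042 -0.002]
 -.04,0,.228 [ 1.712  0.108 -0.002]
 -.05,0,.216 [ 1.879  0.308 -0.002]
```

View pics/a4.png

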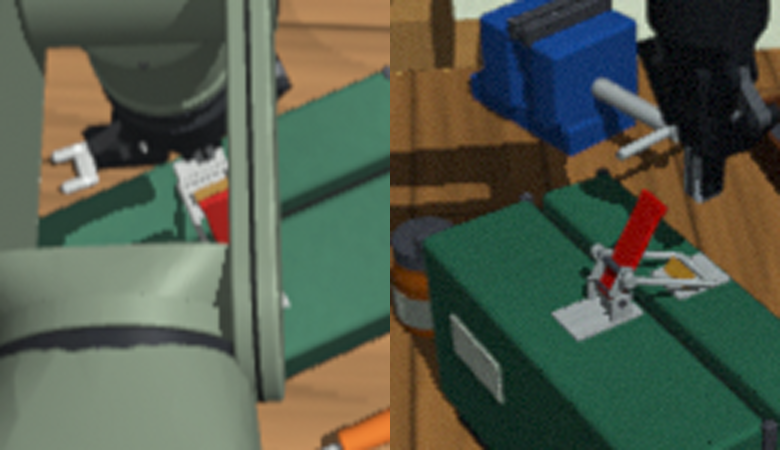

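The closed fingers are now on the far side of the lever, with their tip at (700,195) and the lever tip at (650,195). Now I'll push the lever back.

drive_tool(
  dp=[
    [0.35, 0, 0],
    [0.6, -0.03, 0],
    [0.8, -0.1, 0],
    [1.0, -0.15, 0],
    [1.25, -0.13, 0],
  ],
  roll=[0, 0, 0, 0, 0],
)

```text
t: 6.2
tcp_pos: [0.5547, 0.1054, 0.2421]
ee_rot: [-0.163, 0.161, -0.688, 0.688]
ft_force: [2.1, -0.1, -1.6]
finger_gap: 0.001
```

```bash
python3 go.py  " -.027,0,.237" " -.04,0,.228" " -.05,0,.216" " -.056,0,.202" " -.059,0,.1865"; python3 pic.py a5
```

```text
t 6.2 case [-0.0126 -0.      0.2421] gap 0.001 F [ 2.1 -0.1 -1.6] yawerr 0.013673139008448276
 -.027,0,.237 [ 0.24   0.085 -0.001]
 -.04,0,.228 [ 0.457  0.234 -0.001]
 -.05,0,.216 [ 0.624  0.434 -0.001]
 -.056,0,.202 [ 0.725  0.667 -0.001]
 -.059,0,.1865 [ 0.775  0.925 -0.001]
```

View pics/a5.png

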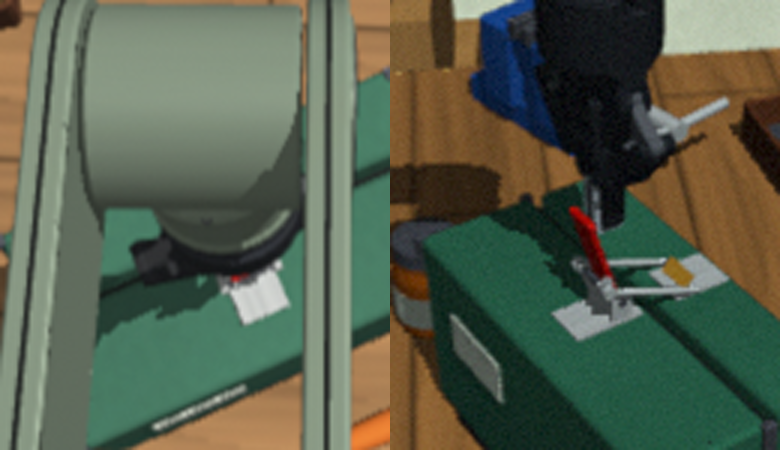

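The lever has come back past upright, to about 75°. The loop is drawn against the keeper, with its bar at about (690,285). I'll continue down the arc.

drive_tool(
  dp=[
    [0.24, 0.08, 0],
    [0.46, 0.23, 0],
    [0.62, 0.43, 0],
    [0.72, 0.67, 0],
  ],
  roll=[0, 0, 0, 0],
)

```text
t: 6.8
tcp_pos: [0.5155, 0.0861, 0.2001]
ee_rot: [0.162, -0.162, 0.688, -0.688]
ft_force: [-0.2, -0.2, -0.1]
finger_gap: 0.003
```

```bash
python3 go.py " -.056,0,.202" " -.059,0,.1865"; python3 pic.py a6
```

```text
t 6.8 case [-5.640e-02  2.000e-04  2.001e-01] gap 0.003 F [-0.2 -0.2 -0.1] yawerr 0.02195008478438586
 -.056,0,.202 [-0.006 -0.032  0.003]
 -.059,0,.1865 [0.044 0.226 0.003]
```

View pics/a6.png

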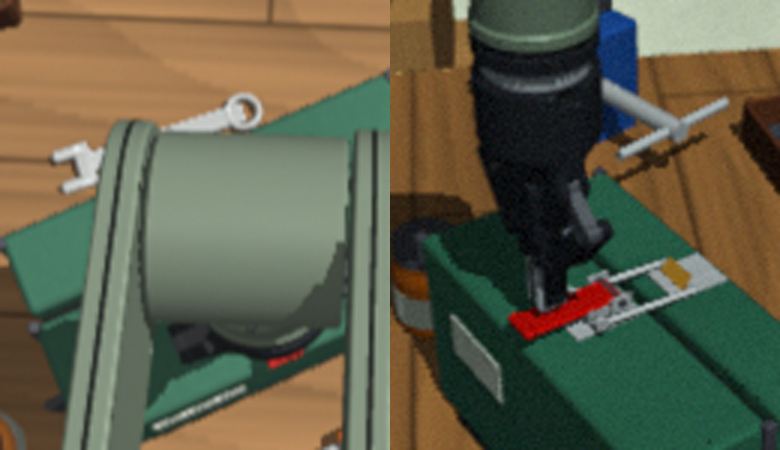

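The lever has snapped flat, from (515,325) to (620,290), and force reads zero. I'll press lightly to confirm, then retreat straight up and back.

drive_tool(
  dp=[
    [0, 0.12, 0],
    [0, 0.22, 0],
    [0, 0.25, 0],
  ],
  roll=[0, 0, 0],
)

```text
t: 7.28
tcp_pos: [0.5161, 0.0864, 0.1863]
ee_rot: [-0.162, 0.162, -0.688, 0.688]
ft_force: [-2.9, 0.1, 8.4]
finger_gap: 0.0
```

drive_tool(
  dp=[
    [0, -1, 0],
    [0, -2, 0],
    [1, -2.5, 0],
    [2, -2.5, 0],
    [2, -2.5, 0],
  ],
  roll=[0, 0, 0, 0, 0],
)

```text
t: 7.9
tcp_pos: [0.4058, 0.0321, 0.3362]
ee_rot: [-0.161, 0.161, -0.688, 0.689]
ft_force: [1.0, 0.3, 0.2]
finger_gap: 0.001
```

drive_tool(
  dp=[
    [0, 0, 1],
    [0, 0, 2],
    [0, 0, 3],
    [0, 0, 3],
    [0, 0, 3],
  ],
  roll=[0, 0, 0, 0, 0],
)

```text
t: 8.52
tcp_pos: [0.489, -0.128, 0.3353]
ee_rot: [0.162, -0.162, 0.689, -0.688]
ft_force: [0.7, 0.1, 0.8]
finger_gap: 0.002
```

```bash
python3 go.py; python3 pic.py a7; python3 - <<'E'
from h import *
po=[.566,.1111,.4622]
tip,bar,_=lat(0,.0)
print('top tip pred crop',(proj('top',c2w(po,[-.08,0,.1785]))-[180,150])*3,'seat+-y',(proj('top',c2w(po,[[.048,.0215,.1645],[.048,-.0215,.1645]]))-[180,150])*3)
print('side',(proj('side',c2w(po,[[-.08,0,.1785],[.048,.0215,.1645],[.048,-.0215,.1645]]))-[190,80])*3)
E
```

```text
t 8.525 case [-0.1755 -0.1797  0.3353] gap 0.002 F [0.7 0.1 0.8] yawerr 0.02362799035619838
top tip pred crop [[287.42182239 355.73149622]] seat+-y [[185.63549781 202.03267277]
 [242.21867895 177.63201636]]
side [[127.23855001 324.98877198]
 [271.18561458 259.09038135]
 [306.55983012 290.59323139]]
```

View pics/a7.png

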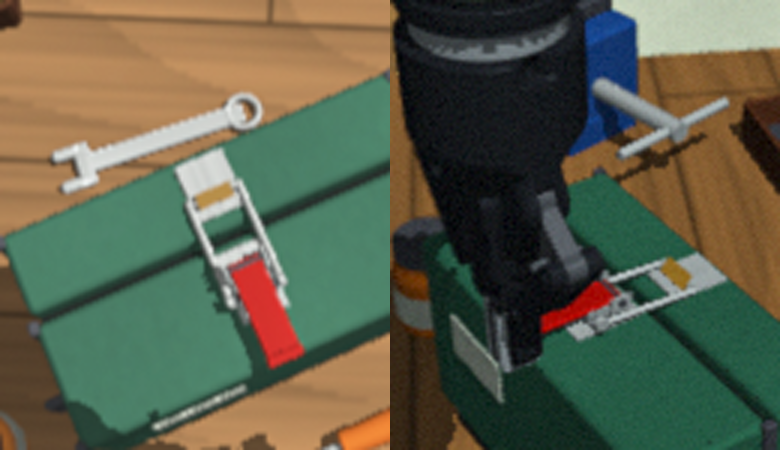

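The lever tip is at (287,358), against a predicted flat position of (287,356). The loop's ends are at (187,195) and (240,180), next to the predicted seat, and the arm is clear. I'm handing in.

```bash
python3 -c "
from workcell import arm
print(arm.close_job())"
```

```text
the job is handed in; nothing more can be done
None
```

The case is latched and the job is handed in at about 8.6 s of the 48 s allowed; no verdict was reported. With the gripper shut, I tipped the loop forward until it fell behind the keeper. I then pushed the lever back along its arc until it snapped flat, pressed it lightly (about 8 N) and moved the arm clear.

**Checks that agreed:**
- **Lever:** the final top picture shows it flat, with its tip within about 1 px of where the fitted case pose puts it.
- **Loop:** its bar lies behind the keeper, within about 2–3 px (roughly 5 mm) of the predicted seat.
- **Robot:** the tool is about 0.18 m from the latch. The force reading is about 1 N, which is noise.

**Not measured or only partly checked:**
- **Case tightness:** I did not measure how far the far half was drawn in. I infer it from the over-centre snap and the narrower gap in the picture.
- **Loose items:** the tool never came near the jar, beaker, screwdriver or spanner. Only the spanner was fully visible in the last picture, and it had not moved.
- **Case pose:** it was fitted from the pictures with errors of up to about 2 px (3–4 mm).

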